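# Slide the pressing block through the gap onto its mat

## Task

On the cutting table, push the wooden pressing block with the fingertips through the narrow gap between the two small wooden boxes that are screwed down, and on until the whole block lies on the cork mat beyond. Keep it flat on the table the whole way, never lifted or tipped, leave the jar, the spool and the shears where they are, and finish with the hand clear.

Things in the scene. Friction and masses are not known exactly. Their poses are not given: they have to be found in the camera images.
- clapper_center (a point): centre (16 mm above the table) of the loose wooden pressing block, a plain pale slab 120 mm long, 60 mm wide, 32 mm high, about 0.25 kg, with its vertical edges rounded to 6 mm (so each end has a flat 48 mm wide). It lies flat on the table. x axis across its width, y axis along its length, z up; both ends are alike. It starts on the +y side of the two boxes, at least 20 mm short of them, up to about 25 mm off the line of the gap and up to 0.3 rad askew to it
- corner0 (a point): lower corner of the block, at x +28, y +58 mm in the block's axes, on the table
- corner1 (a point): lower corner of the block, at x +28, y -58 mm
- corner2 (a point): lower corner of the block, at x -28, y -58 mm
- corner3 (a point): lower corner of the block, at x -28, y +58 mm
- caddy_near: the nearer (to the robot) of two fixed open wooden boxes, divided in two, holding bobbins: 80 mm along its x, 70 mm along its y, 45 mm high, screwed to the table. Origin at the centre of its underside; the gap is along its +x face
- caddy_far: the farther fixed open wooden box, holding buttons, of the same size and parallel to the near one; origin at the centre of its underside; the gap is along its -x face. The gap between the boxes is 65 to 69 mm wide, 70 mm long, and is passed along the boxes' -y direction
- mat: flat cork mat on the table, printed-thin (1 mm, no step to push over: things slide over it as over the table), 110 mm along its x (across the gap), 170 mm along its y; origin at its centre. It starts 10 mm beyond the boxes on their -y side, parallel to them and centred on the gap within 2 mm
- jar: small closed glass jar with steel lid, 52 mm across, 62 mm high, loose, to be left alone; origin at the centre of its underside
- spool: thread spool, 40 mm across, 50 mm high, standing loose, to be left alone; origin at the centre of its underside. It and the jar stand on the far side of the work, away from the robot, one by the block's start and one by the mat, either way round
- shears: pair of steel shears with black handles, about 170 mm long, 75 mm wide, 12 mm high, lying loose across the table 20 to 70 mm beyond the far end of the mat, to be left alone; origin at the pivot, on the table, blades along +x to 95 mm, handle loops to 75 mm along -x
Things that resemble listed ones, but are neither listed nor needed, are in the scene too. Leave any blue or green look-alike of the caddy_far alone. Of the things shaped like the part that bears clapper_center, the wooden one is meant.

How it is judged:
On the way, in this order (a step that is already met when the one before it is completed fails the run):
1. the block's middle is in the gap, between the two boxes (y of clapper_center in the frame of caddy_near between -0.02 and 0.02 m and x of clapper_center in the frame of caddy_near above 0.066 m and x of clapper_center in the frame of caddy_far below -0.066 m).
2. the block's trailing end has left the gap on the mat's side (y of clapper_center in the frame of caddy_near below -0.095 m).
At the end, for the whole second after the job is handed in: All four lower corners of the block lie on the cork mat (1 mm slack), the block is flat on the table and at rest (x of corner0 in the frame of mat between -0.056 and 0.056 m and y of corner0 in the frame of mat between -0.086 and 0.086 m and x of corner1 in the frame of mat between -0.056 and 0.056 m and y of corner1 in the frame of mat between -0.086 and 0.086 m and x of corner2 in the frame of mat between -0.056 and 0.056 m and y of corner2 in the frame of mat between -0.086 and 0.086 m and x of corner3 in the frame of mat between -0.056 and 0.056 m and y of corner3 in the frame of mat between -0.086 and 0.086 m and height (world z) of clapper_center below 0.019 m and angle between clapper_center's own z axis and vertical below 0.05 rad and linear speed of clapper below 0.01 m/s); the robot touches nothing.
It fails at once if the block is lifted off the table (over 8 mm) (height (world z) of clapper_center above 0.024 m).
It fails at once if the block is tipped (over 0.2 rad) (angle between clapper_center's own z axis and vertical above 0.2 rad).
It fails at once if the jar is disturbed (moved over 15 mm) (distance of jar from where it was at the start of the episode above 0.015 m).
It fails at once if the spool is disturbed (moved over 15 mm) (distance of spool from where it was at the start of the episode above 0.015 m).
It fails at once if the shears is disturbed (moved over 15 mm) (distance of shears from where it was at the start of the episode above 0.015 m).
It also fails if it takes over 72 s, if anything falls off the work surface, if the arm or the gripper's body presses on something with over 40 N, if the wrist force passes 120 N, or if a joint passes its speed limit or range.

## Robot

A 6-joint arm with a two-finger parallel gripper is mounted at the origin on the work surface. World frame = base frame: x ahead of the robot, y to its left, z up, the work surface at z = 0. Lengths are in m, angles in rad, forces in N, time in s.
With the tool pointing down it reaches from about 0.275 to 0.85 m from the base axis. Payload 19 kg.
Tool frame: the origin (TCP) lies between the finger pads; the fingertips stand 25 mm ahead of it and the grasp point (between the pads) lies 6 mm ahead of it; z points along the fingers, y is the line along which they close (so a half turn about z gives the same grasp; the last joint's range is limited). The gripper opens to 85 mm and grips with 20 to 120 N. Pads are 22 mm wide; open, the fingers measure 114 mm over their backs; the gripper's body (76 mm by 85 mm) begins 54 mm behind the grasp point. The pads swing forward as they close: fully open they stand 13 mm farther back than shut.
Start: joints at [-0.134, 0.15, 1.437, -0, 1.554, -0.134], TCP at [0.575, -0, 0.256] pointing down, gripper open.
Joint ranges: [-2.8, 2.8], [-0.68, 2.1], [0.12, 2.68], [-1.39, 4.53], [0.16, 2.79], [-2.81, 2.81]. Speed limits (rad/s): [1.89, 1.89, 2.22, 3.01, 3.01, 3.01].

## Interface

Orientations are given as a 3x3 rotation matrix whose columns are the frame's x, y, z axes.
In Python, from plant import get_state, cams, r gives the robot as it stands.
- The arm moves only by the tool step_arm, never from a script. Its argument "series" is a list of rows, each an object with "slide": the shift along the tool's x, y, z in mm, a list of three; "angular": the turn, a rotation vector about the tool's x, y, z in degrees, a list of three; "fingers": the gripper's target within -1 to 1 (fully open at 1, half-way at 0, shut at -1). In form: [{"slide": [dx, dy, dz], "angular": [rx, ry, rz], "fingers": fingers}, ...]. A call has 1 to 12 rows; each row shifts and turns the commanded pose from where the row before left it, along the tool's axes as they then stand; what a row does not reach is not made up. A row lasts 1/12 s, in which the tool goes at most 41.7 mm and 7.16 degrees, less where a joint would pass 70% of its speed; a pose out of reach is approached as far as the arm can. A call is refused whole if a number of a shift passes 41.7 or a number of a turn 7.16, either way. A call with a gripper value outside its range is refused whole. The fingers move at their own pace and stop on an object; "grip_force" is the grip in N (left out, the last holds). Time passes only in rows, so rows that do not move let the fingers close. It gives the time, the measured TCP pose, the force, the opening and the grip force at its end, in the units of the state.
- get_state(): the state, without advancing time (a new reading comes with each control period).
- cams.snapshot(name): name is "scene" or "side" or "wrist"; returns a dict with "frame" (384x512x3 uint8, red, green, blue), "range_z" (384x512 float32, m along the optical axis (not along the pixel's ray), 0 where there is no reading), "fx", "fy", "cx", "cy" (pixels), "eye" and "attitude" of the camera in the world. Camera axes: x right, y up, looking along -z (the intrinsics and any distortion apply to the point x, -y, -z); pixel columns grow to the right and rows downward; lengths in m; the calibration is good to about 2 mm. A picture is of the moment at which its call begins.
- r.close_job(): hands the job in; it is judged then, once.
The state is a dict: "clock": time; "q": joint angles; "qvel": joint speeds; "effort": joint torques, N m; "eef_pos": TCP position; "eef_rot": TCP orientation; "force": force on the tool from outside, world axes, zero at the start; "torque": the same for the moment, N m; "width": opening from 0.0 (shut) to 1.0 (fully open); "grip_force": force on a finger pad.
Only numpy, scipy, OpenCV 4.12 (cv2) and the standard library are available. Lean on these libraries where they do the work, as an engineer would, in place of code of your own. Each camera call takes 0.05 s, during which the arm holds its last target. There are 200 camera calls.

## Working session

There is one attempt and no reset: what is moved stays moved. The work goes in short steps, Python scripts to look and compute and a tool call to move; the robot and the scene stay as the last step left them, time stands still between calls to the robot, and variables do not carry over. Pictures are saved under pics/ and viewed, at most 10 in all, crops included, and the job is handed in when it is done.

Besides the shell and the picture viewer there is one more tool, called after "Call:" as name(argument=value, ...) on one line, values as JSON. step_arm: Moves the arm, as the interface text tells. Its arguments: {"type":"object","properties":{"series":{"type":"array","items":{"type":"object","properties":{"slide":{"type":"array","items":{"type":"number"}},"angular":{"type":"array","items":{"type":"number"}},"fingers":{"type":"number"}}}},"grip_force":{"type":"number"}},"required":["series"]}

```bash
mkdir -p pics; cat > h.py <<'E'
import numpy as np, cv2
from plant import get_state, cams, r
def snap(n,f=None):
    s=cams.snapshot(n)
    if f: cv2.imwrite('pics/'+f,cv2.cvtColor(s['frame'],cv2.COLOR_RGB2BGR))
    return s
def cloud(s):
    z=s['range_z'];v,u=np.mgrid[:384,:512]
    p=np.stack([(u-s['cx'])/s['fx']*z,-(v-s['cy'])/s['fy']*z,-z],-1)
    return p@np.array(s['attitude']).T+np.array(s['eye'])
E
python3 - <<'E'
from h import *
for n in('scene','side','wrist'):
    s=snap(n,n+'0.png'); np.savez('pics/'+n+'0.npz',**s)
    print(n,{k:(np.round(v,3).tolist()) for k,v in s.items() if k not in('frame','range_z')},s.keys())
a=cv2.imread('pics/scene0.png');cv2.imwrite('pics/sceneb.png',cv2.resize(a,(800,600)))
print(get_state()['clock'],get_state()['eef_rot'])
E
```

```text
scene {'fx': 469.464, 'fy': 469.464, 'cx': 248.453, 'cy': 190.812, 'eye': [1.317, 0.274, 0.743], 'attitude': [[-0.327, -0.606, 0.726], [0.945, -0.193, 0.265], [-0.02, 0.772, 0.635]]} dict_keys(['frame', 'range_z', 'fx', 'fy', 'cx', 'cy', 'eye', 'attitude'])
side {'fx': 390.147, 'fy': 390.147, 'cx': 257.612, 'cy': 189.045, 'eye': [0.11, -0.798, 0.557], 'attitude': [[0.866, 0.257, -0.428], [-0.499, 0.4, -0.769], [-0.026, 0.88, 0.475]]} dict_keys(['frame', 'range_z', 'fx', 'fy', 'cx', 'cy', 'eye', 'attitude'])
wrist {'fx': 322.66, 'fy': 322.66, 'cx': 254.995, 'cy': 194.258, 'eye': [0.575, 0.082, 0.375], 'attitude': [[1.0, -0.002, 0.002], [0.001, 0.949, 0.315], [-0.002, -0.315, 0.949]]} dict_keys(['frame', 'range_z', 'fx', 'fy', 'cx', 'cy', 'eye', 'attitude'])
0.15 [[-1.50838242e-05  9.99999569e-01 -9.28452086e-04]
 [ 9.99999993e-01  1.51934152e-05  1.18029240e-04]
 [ 1.18043296e-04 -9.28450299e-04 -9.99999562e-01]]
```

View pics/sceneb.png

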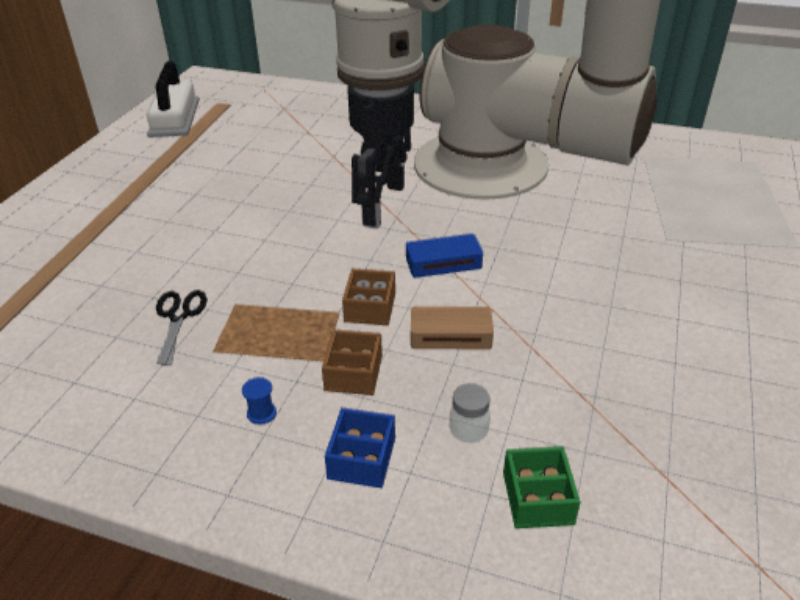

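View pics/side0.png

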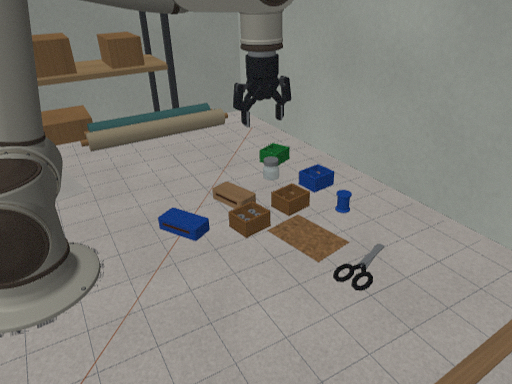

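The scene image (at 800x600) shows the wooden block at (450,328). Its blue look-alike is at (445,255). The brown caddies are at (369,296) near and (352,362) far, with blue and green look-alikes at (360,447) and (541,487). The mat is at (278,332), the jar at (470,412), the spool at (259,400) and the shears at (178,320). I choose the wooden block at (450,328).

```bash
cat > m.py <<'E'
from h import *
def objs(s,tag):
    P=cloud(s);hsv=cv2.cvtColor(s['frame'],cv2.COLOR_RGB2HSV);H,S=hsv[...,0],hsv[...,1]
    reg=(P[...,0]>.3)&(P[...,0]<.95)&(abs(P[...,1])<.45)&(s['range_z']>0)
    brown=(H<22)&(S>75)&reg
    for nm,m,er in(('block/box top',brown&(P[...,2]>.027)&(P[...,2]<.037),1),('caddy top',brown&(P[...,2]>.0405)&(P[...,2]<.052),0),('mat',brown&(P[...,2]<.006),0),('tall',reg&(P[...,2]>.012)&(P[...,2]<.08)&~brown,0)):
        n,l,st,c=cv2.connectedComponentsWithStats(m.astype(np.uint8))
        for i in range(1,n):
            if st[i,4]<60: continue
            p=P[l==i];(cx,cy),(w,h),a=cv2.minAreaRect((p[:,:2]*1000).astype(np.float32))
            print(tag,nm,st[i,4],'px',c[i].round(),'xy',round(cx,1),round(cy,1),'wh',round(w,1),round(h,1),'ang',round(a,1),'z',np.percentile(p[:,2],[5,50,95]).round(4))
E
python3 - <<'E'
from m import *
for n in('scene','side','wrist'):
    objs(dict(np.load('pics/'+n+'0.npz')),n)
a=cv2.imread('pics/scene0.png')[150:270,180:340];cv2.imwrite('pics/crop.png',cv2.resize(a,(800,600),interpolation=cv2.INTER_CUBIC))
E
```

```text
scene block/box top 71 px [236. 178.] xy 464.4 -68.2 wh 25.5 60.8 ang 33.0 z [0.0279 0.0317 0.0361]
scene block/box top 74 px [235. 187.] xy 499.7 -59.7 wh 18.2 55.6 ang 25.1 z [0.0277 0.0325 0.0363]
scene block/box top 104 px [234. 197.] xy 534.2 -46.7 wh 18.8 71.2 ang 24.4 z [0.0274 0.0321 0.0362]
scene block/box top 946 px [288. 205.] xy 522.0 82.0 wh 63.9 118.3 ang 18.3 z [0.0296 0.0325 0.0347]
scene block/box top 88 px [226. 218.] xy 608.7 -40.3 wh 24.4 61.6 ang 35.0 z [0.0275 0.032  0.0367]
scene block/box top 90 px [223. 229.] xy 643.8 -31.9 wh 20.3 58.8 ang 27.5 z [0.0282 0.0323 0.0365]
scene block/box top 110 px [223. 241.] xy 678.0 -20.0 wh 13.2 70.2 ang 19.5 z [0.0279 0.0326 0.0365]
scene caddy top 248 px [236. 184.] xy 498.5 -55.4 wh 82.1 70.1 ang 10.5 z [0.041  0.0446 0.0474]
scene caddy top 331 px [225. 226.] xy 641.6 -28.3 wh 83.0 70.9 ang 10.6 z [0.0416 0.0449 0.0474]
scene mat 2167 px [177. 213.] xy 593.6 -169.5 wh 113.6 170.6 ang 11.4 z [-0.0004  0.0018  0.0041]
scene mat 715 px [140. 377.] xy 642.8 -348.0 wh 73.6 231.1 ang 17.9 z [-0.755  -0.7494 -0.7435]
scene tal
[... 3519 characters left out ...]
1.6 73.1 wh 5.9 118.5 ang 16.1 z [0.032  0.0332 0.0347]
wrist tall 6966 px [ 46. 143.] xy 347.2 21.4 wh 62.3 120.6 ang 29.7 z [0.0208 0.0333 0.0347]
wrist tall 5477 px [448. 133.] xy 775.4 35.8 wh 82.3 70.3 ang 7.2 z [0.0162 0.0376 0.0469]
wrist tall 302 px [199. 200.] xy 507.4 -41.6 wh 26.1 21.0 ang 13.3 z [0.0172 0.0322 0.0335]
wrist tall 298 px [168. 206.] xy 472.1 -47.3 wh 26.0 20.3 ang 1.7 z [0.0186 0.0322 0.0335]
wrist tall 297 px [204. 221.] xy 513.9 -69.0 wh 26.8 20.2 ang 74.5 z [0.0162 0.032  0.0334]
wrist tall 296 px [174. 226.] xy 478.6 -75.5 wh 25.7 20.7 ang 69.2 z [0.0175 0.0321 0.0336]
wrist tall 1233 px [401. 265.] xy 748.1 -118.1 wh 36.6 39.8 ang 35.5 z [0.0167 0.0505 0.0521]
```

View pics/crop.png

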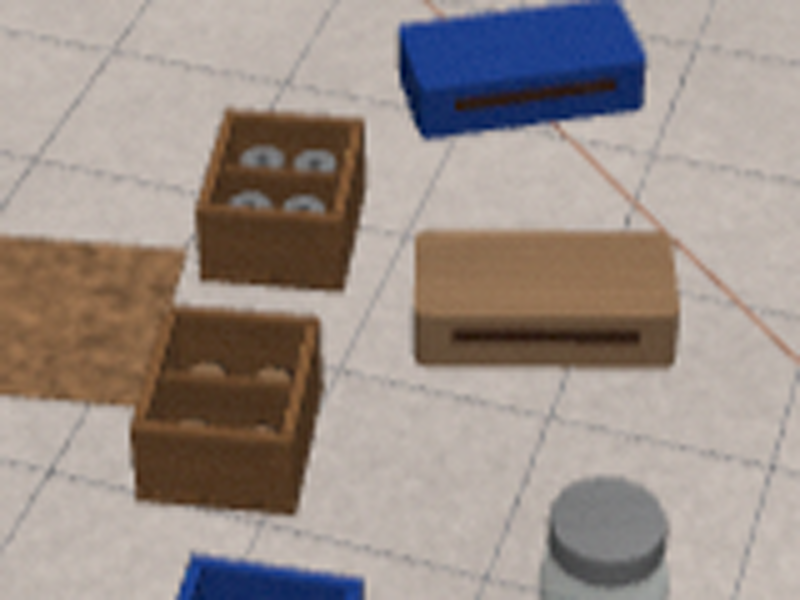

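View pics/wrist0.png

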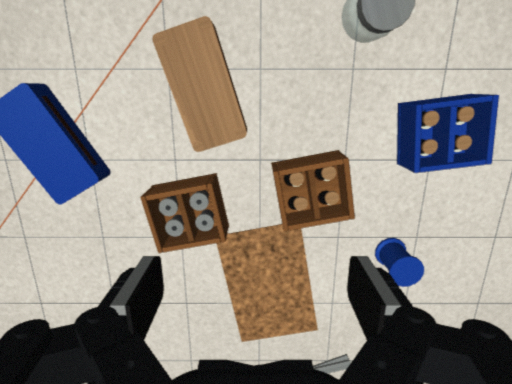

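The crop confirms the wooden block beside its blue twin. The wrist view shows the block at (200,83), the gap between the caddies at about (250,205), and the mat at (268,285).

In the gap frame (ex = 10.9° from world x), the gap is about 65 mm wide. The block sits at (-22, +130) mm, askew by 6.5°. I'll square it first with the two spread fingers against its robot-side face, then push its end.

Call:
step_arm(series=[{"slide":[22.7,-40.6,0],"angular":[0,0,0],"fingers":1},{"slide":[22.7,-40.6,0],"angular":[0,0,0],"fingers":1},{"slide":[22.6,-40.5,0],"angular":[0,0,0],"fingers":1},{"slide":[0,0,20],"angular":[0,0,7.1],"fingers":1},{"slide":[0,0,20],"angular":[0,0,7.1],"fingers":1},{"slide":[0,0,20],"angular":[0,0,7.1],"fingers":1},{"slide":[0,0,20],"angular":[0,0,7.1],"fingers":1},{"slide":[0,0,20],"angular":[0,0,7.1],"fingers":1},{"slide":[0,0,20],"angular":[0,0,7.1],"fingers":1},{"slide":[0,0,0],"angular":[0,0,7.1],"fingers":1},{"slide":[0,0,0],"angular":[0,0,7.1],"fingers":1},{"slide":[0,0,0],"angular":[0,0,7.1],"fingers":1}])

```text
clock: 1.15
eef_pos: [0.4656, 0.061, 0.1358]
eef_rot: [[0.901, 0.434, -0.001], [0.434, -0.901, 0.0], [-0.001, -0.001, -1.0]]
force: [0.0, 0.2, 0.4]
width: 1.0
grip_force: 0.0
```

Call:
step_arm(series=[{"slide":[0,0,0],"angular":[0,0,7.1],"fingers":1},{"slide":[0,0,0],"angular":[0,0,7.1],"fingers":1},{"slide":[0,0,0],"angular":[0,0,1],"fingers":1},{"slide":[0,0,20],"angular":[0,0,0],"fingers":1},{"slide":[0,0,20],"angular":[0,0,0],"fingers":1},{"slide":[0,0,0],"angular":[0,0,0],"fingers":1},{"slide":[0,0,0],"angular":[0,0,0],"fingers":1}])

```text
clock: 1.73
eef_pos: [0.4654, 0.061, 0.096]
eef_rot: [[0.981, 0.191, -0.002], [0.191, -0.982, 0.0], [-0.002, -0.0, -1.0]]
force: [0.5, 0.1, 0.8]
width: 0.997
grip_force: 0.0
```

```bash
cat > st.py <<'E'
from h import *
E0=np.array([[.9820,.1891],[-.1891,.9820]]);G=np.array([566.3,-42.6])
def st():
    s=get_state();p=np.array(s['eef_pos'])*1000;R=np.array(s['eef_rot'])
    print('t',s['clock'],'tcp',p.round(1),'gap',(E0@(p[:2]-G)).round(1),'toolx ang',np.degrees(np.arctan2(R[1,0],R[0,0])).round(2),'z',R[:,2].round(3),'F',np.round(s['force'],1),'w',round(s['width'],2))
def block(n,f=None):
    s=snap(n,f);P=cloud(s);hsv=cv2.cvtColor(s['frame'],cv2.COLOR_RGB2HSV)
    m=(hsv[...,0]<22)&(hsv[...,1]>75)&(P[...,2]>.028)&(P[...,2]<.0365)&(P[...,0]>.35)&(P[...,0]<.85)&(abs(P[...,1])<.4)
    m=cv2.morphologyEx(m.astype(np.uint8),cv2.MORPH_OPEN,np.ones((2,2)) if n!='wrist' else np.ones((5,5)))
    k,l,a,c=cv2.connectedComponentsWithStats(m);i=1+np.argmax(a[1:,4]);q=P[l==i]
    (x,y),wh,an=cv2.minAreaRect((q[:,:2]*1000).astype(np.float32))
    print(n,'block gap',(E0@(np.array([x,y])-G)).round(1),'wh',np.round(wh,1),'askew',round(an-10.9,1),'z',np.median(q[:,2]).round(4),'px',c[i].round())
E
python3 -c "
from st import *
st();block('scene');block('side','side1.png')
a=cv2.imread('pics/side1.png')[50:290,100:420];cv2.imwrite('pics/s1.png',cv2.resize(a,(800,600)))"
```

```text
t 1.7333 tcp [465.4  61.   96. ] gap [-79.5 120.8] toolx ang 11.04 z [-0.002  0.    -1.   ] F [0.5 0.1 0.8] w 1.0
scene block gap [364.  180.7] wh [856.8 123.2] askew 6.7 z 0.0325 px [290. 206.]
side block gap [-270.5 -261. ] wh [1010.   111.8] askew 57.2 z 0.0313 px [236. 194.]
```

View pics/s1.png

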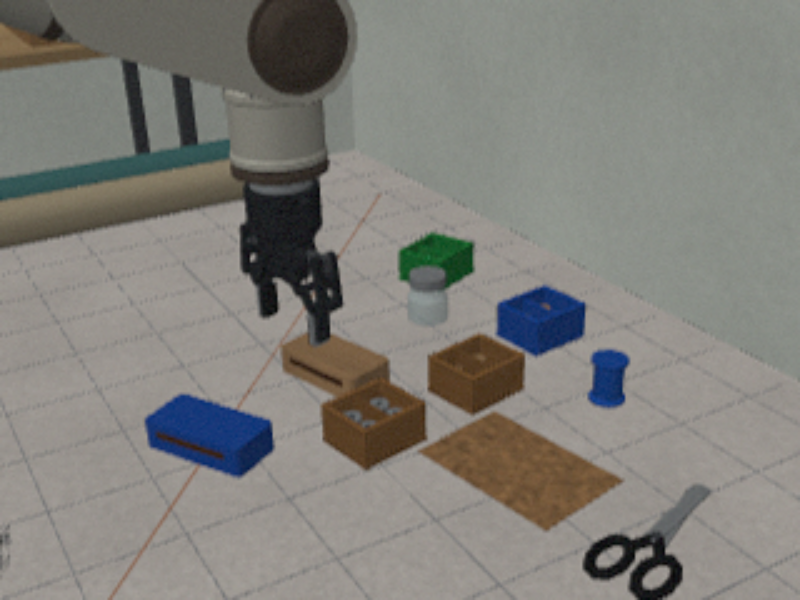

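The side view shows the hand above the block's robot side, with the block still untouched. The first rows fell 10 mm short, so I back off and then lower.

Call:
step_arm(series=[{"slide":[-6,-5,0],"angular":[0,0,0],"fingers":1},{"slide":[-5,-4,0],"angular":[0,0,0],"fingers":1},{"slide":[0,0,20],"angular":[0,0,0],"fingers":1},{"slide":[0,0,20],"angular":[0,0,0],"fingers":1},{"slide":[0,0,15],"angular":[0,0,0],"fingers":1},{"slide":[0,0,9],"angular":[0,0,0],"fingers":1},{"slide":[0,0,0],"angular":[0,0,0],"fingers":1},{"slide":[0,0,0],"angular":[0,0,0],"fingers":1}])

```text
clock: 2.5
eef_pos: [0.4533, 0.0679, 0.0328]
eef_rot: [[0.982, 0.189, -0.0], [0.189, -0.982, 0.0], [-0.0, -0.0, -1.0]]
force: [0.6, -0.2, -0.8]
width: 0.998
grip_force: 0.0
```

```bash
sed -i "s/    k,l,a,c=/    m=cv2.erode(m,np.ones((3,3)))\n    k,l,a,c=/" st.py
python3 -c "
from st import *
st();block('scene');block('side');s=snap('scene');P=cloud(s)*1000
a=s['frame'][110:240,180:340]
cv2.imwrite('pics/s2.png',cv2.resize(a[...,::-1],(800,600)))
d=(s['frame'].max(-1)<60)&(P[...,0]>400)&(P[...,0]<520)&(P[...,1]>0)&(P[...,1]<150)&(P[...,2]>0)&(P[...,2]<120)
q=P[d];g=(q[:,:2]-G)@E0.T
for z in range(0,110,10):
  k=(q[:,2]>=z)&(q[:,2]<z+10)
  if k.sum()>4: print(z,k.sum(),g[k].min(0).round(),g[k].max(0).round())
"
```

```text
t 2.5 tcp [453.3  67.9  32.8] gap [-90.1 129.9] toolx ang 10.92 z [-0.  0. -1.] F [ 0.6 -0.2 -0.8] w 1.0
scene block gap [-16.6 133.2] wh [ 55.1 112.9] askew 6.8 z 0.0327 px [289. 206.]
side block gap [-24.  105.4] wh [53.9 76.9] askew 6.0 z 0.0316 px [242. 195.]
30 26 [-86.  76.] [-75. 186.]
40 24 [-84.  76.] [-77. 186.]
50 18 [-85.  76.] [-79. 185.]
60 46 [-96.  60.] [-72. 193.]
70 140 [-99.  59.] [-73. 202.]
80 166 [-101.   60.] [-69. 201.]
90 143 [-100.   60.] [-69. 201.]
100 143 [-87.  62.] [-67. 200.]
```

View pics/s2.png

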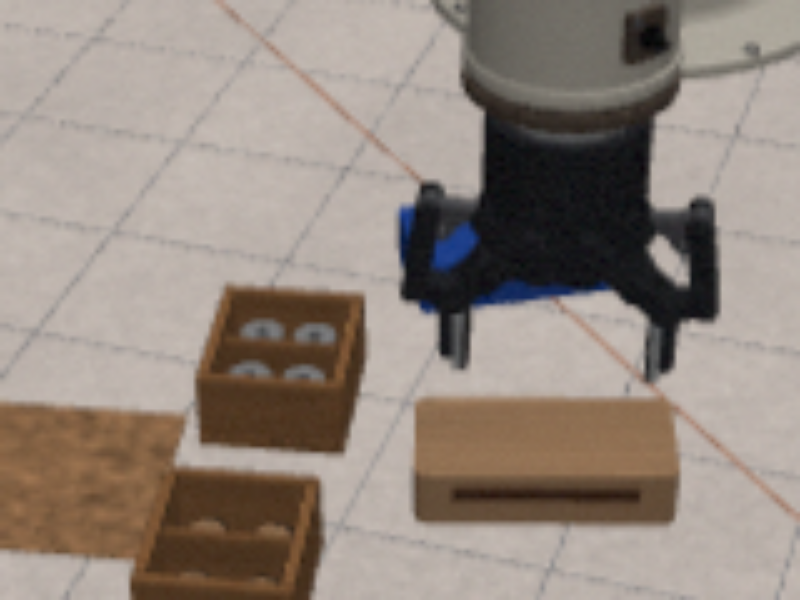

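The scene view shows the fingers standing clear of the block's near side, with the blue block behind them untouched. Now the slow squaring push in +ex.

Call:
step_arm(series=[{"slide":[4,0,4],"angular":[0,0,0],"fingers":1},{"slide":[4,0,0],"angular":[0,0,0],"fingers":1},{"slide":[4,0,0],"angular":[0,0,0],"fingers":1},{"slide":[4,0,0],"angular":[0,0,0],"fingers":1},{"slide":[4,0,0],"angular":[0,0,0],"fingers":1},{"slide":[4,0,0],"angular":[0,0,0],"fingers":1},{"slide":[4,0,0],"angular":[0,0,0],"fingers":1},{"slide":[4,0,0],"angular":[0,0,0],"fingers":1},{"slide":[4,0,0],"angular":[0,0,0],"fingers":1},{"slide":[4,0,0],"angular":[0,0,0],"fingers":1},{"slide":[4,0,0],"angular":[0,0,0],"fingers":1},{"slide":[2,0,0],"angular":[0,0,0],"fingers":1}])

```text
clock: 3.65
eef_pos: [0.499, 0.0765, 0.0282]
eef_rot: [[0.982, 0.189, -0.0], [0.189, -0.982, -0.0], [-0.0, 0.0, -1.0]]
force: [-1.5, 0.1, 0.9]
width: 0.998
grip_force: 1.1
```

```bash
python3 -c "
from st import *
st();block('scene');block('side');block('wrist')
s=snap('wrist');cv2.imwrite('pics/w2.png',s['frame'][...,::-1])"
```

```text
t 3.65 tcp [499.   76.5  28.2] gap [-43.5 129.6] toolx ang 10.9 z [-0. -0. -1.] F [-1.5  0.1  0.9] w 1.0
scene block gap [  4.7 129.3] wh [ 57.  112.8] askew 0.5 z 0.0326 px [287. 212.]
side block gap [-6.7 84.9] wh [50.8 41.9] askew 3.1 z 0.0314 px [250. 195.]
wrist block gap [ -2.8 126.8] wh [ 60.2 119.9] askew 0.0 z 0.0332 px [265. 191.]
```

Call:
step_arm(series=[{"slide":[1.3,0,0],"angular":[0,0,0],"fingers":1},{"slide":[1.3,0,0],"angular":[0,0,0],"fingers":1},{"slide":[0,0,0],"angular":[0,0,0],"fingers":1},{"slide":[0,0,0],"angular":[0,0,0],"fingers":1},{"slide":[-8,0,0],"angular":[0,0,0],"fingers":1},{"slide":[-10,0,0],"angular":[0,0,0],"fingers":1},{"slide":[0,0,-15],"angular":[0,0,0],"fingers":1},{"slide":[0,0,-25],"angular":[0,0,0],"fingers":1},{"slide":[0,0,-30],"angular":[0,0,0],"fingers":1},{"slide":[0,0,-30],"angular":[0,0,0],"fingers":1},{"slide":[0,0,-30],"angular":[0,0,0],"fingers":1},{"slide":[0,0,0],"angular":[0,0,0],"fingers":1}])

```text
clock: 4.85
eef_pos: [0.4844, 0.0734, 0.1637]
eef_rot: [[0.982, 0.189, 0.007], [0.189, -0.982, -0.0], [0.007, 0.001, -1.0]]
force: [0.6, -0.8, 1.5]
width: 1.001
grip_force: 0.0
```

Call:
step_arm(series=[{"slide":[0,-15,0],"angular":[0,0,-7.1],"fingers":-1},{"slide":[0,-15,0],"angular":[0,0,-7.1],"fingers":-1},{"slide":[0,-15,0],"angular":[0,0,-7.1],"fingers":-1},{"slide":[0,0,0],"angular":[0,0,-7.1],"fingers":-1},{"slide":[0,0,0],"angular":[0,0,-7.1],"fingers":-1},{"slide":[0,0,0],"angular":[0,0,-7.1],"fingers":-1},{"slide":[0,0,0],"angular":[0,0,-7.1],"fingers":-1},{"slide":[0,0,0],"angular":[0,0,-7.1],"fingers":-1},{"slide":[0,0,0],"angular":[0,0,-7.1],"fingers":-1},{"slide":[0,0,0],"angular":[0,0,-7.1],"fingers":-1},{"slide":[0,0,0],"angular":[0,0,-7.1],"fingers":-1},{"slide":[0,0,0],"angular":[0,0,-7.1],"fingers":-1}])

```text
clock: 5.85
eef_pos: [0.4687, 0.1159, 0.1579]
eef_rot: [[-0.112, 0.994, -0.0], [0.994, 0.112, -0.0], [0.0, -0.0, -1.0]]
force: [-0.1, 0.8, 0.3]
width: 0.002
grip_force: 0.0
```

Call:
step_arm(series=[{"slide":[0,0,0],"angular":[0,0,-4.8],"fingers":-1},{"slide":[0,0,0],"angular":[0,0,0],"fingers":-1},{"slide":[0,0,0],"angular":[0,0,0],"fingers":-1}])

```text
clock: 6.1
eef_pos: [0.469, 0.1159, 0.1581]
eef_rot: [[-0.186, 0.983, -0.0], [0.983, 0.186, 0.0], [0.0, -0.0, -1.0]]
force: [1.7, -0.2, -0.1]
width: 0.0
grip_force: 0.0
```

```bash
python3 -c "
from st import *
from m import objs
st();block('scene');block('side');block('wrist')
s=snap('wrist','w3.png')
objs(s,'w')" | grep -v 'w tall'
python3 -c "
import cv2;cv2.imwrite('pics/w3.png',cv2.imread('pics/w3.png'))"
```

```text
t 6.1 tcp [469.  115.9 158.1] gap [-65.6 174.1] toolx ang 100.73 z [-0.  0. -1.] F [ 1.7 -0.2 -0.1] w 0.0
scene block gap [  6.  129.6] wh [ 54.9 113.7] askew -0.7 z 0.0326 px [288. 212.]
side block gap [ -5.3 116.9] wh [ 54.  107.8] askew -0.9 z 0.0315 px [241. 191.]
wrist block gap [ -1.5 129.6] wh [ 59.3 114.8] askew 0.1 z 0.0331 px [332. 237.]
w block/box top 8620 px [332. 237.] xy 540.8 83.6 wh 60.5 116.8 ang 10.9 z [0.0319 0.0331 0.0341]
w block/box top 68 px [255. 337.] xy 494.6 -21.4 wh 8.4 2.1 ang 6.5 z [0.0279 0.0327 0.0362]
w block/box top 271 px [428. 336.] xy 652.6 9.2 wh 36.0 2.8 ang 10.8 z [0.0275 0.0317 0.0364]
w caddy top 100 px [254. 348.] xy 495.5 -26.0 wh 9.9 11.9 ang 9.9 z [0.0414 0.0454 0.0467]
w caddy top 255 px [442. 348.] xy 658.5 4.2 wh 25.5 14.2 ang 10.2 z [0.0409 0.0451 0.0466]
w mat 906 px [300. 113.] xy 477.1 164.8 wh 324.1 2.3 ang 48.0 z [0.0004 0.0015 0.0028]
w mat 175 px [405. 316.] xy 643.4 7.4 wh 54.6 2.7 ang 10.5 z [0.001  0.0036 0.0057]
```

View pics/w3.png

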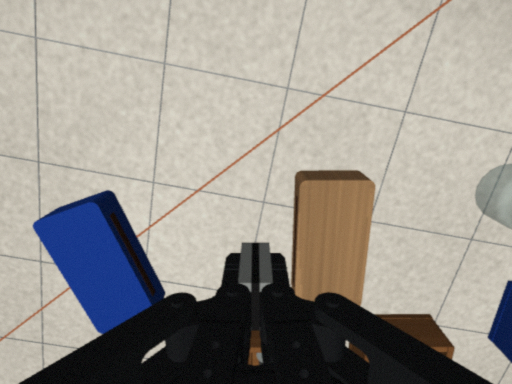

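The wrist view shows the block now parallel to the gap, with its far end at (335,175) and the shut fingers at (256,260). Next I move behind the block's +y end and check the shut-finger profile.

Call:
step_arm(series=[{"slide":[11,16,0],"angular":[0,0,0],"fingers":-1},{"slide":[11,16,0],"angular":[0,0,0],"fingers":-1},{"slide":[10,16,0],"angular":[0,0,0],"fingers":-1},{"slide":[10,16.5,0],"angular":[0,0,0.2],"fingers":-1},{"slide":[0,0,30],"angular":[0,0,0],"fingers":-1},{"slide":[0,0,30],"angular":[0,0,0],"fingers":-1},{"slide":[0,0,0],"angular":[0,0,0],"fingers":-1},{"slide":[0,0,0],"angular":[0,0,0],"fingers":-1}])

```text
clock: 6.97
eef_pos: [0.5243, 0.1694, 0.0977]
eef_rot: [[-0.185, 0.983, -0.003], [0.983, 0.185, -0.0], [0.0, -0.003, -1.0]]
force: [0.7, 0.4, 0.1]
width: 0.004
grip_force: 0.0
```

```bash
python3 -c "
from st import *
st();block('scene')
t=np.array(get_state()['eef_pos'])*1000;c=E0@(t[:2]-G)
for n in('scene','side'):
  s=snap(n);P=cloud(s)*1000;g=(P[...,:2]-G)@E0.T-c;z=P[...,2]-t[2]
  d=(s['frame'].max(-1)<75)&(abs(g)<110).all(-1)&(abs(z)<90)&(s['range_z']>0)
  for h in range(-40,75,8):
    k=d&(z>=h)&(z<h+8)
    if k.sum()>6: print(n,h,k.sum(),np.percentile(g[k],2,axis=0).round(),np.percentile(g[k],98,axis=0).round())
"
```

```text
t 6.9667 tcp [524.3 169.4  97.7] gap [ -1.2 216.1] toolx ang 100.65 z [-0.003 -0.    -1.   ] F [0.7 0.4 0.1] w 0.0
scene block gap [  5.3 129.7] wh [ 53.9 113.9] askew 0.0 z 0.0326 px [286. 212.]
scene -16 23 [ 7. -6.] [16.  8.]
scene -8 17 [13. -5.] [15.  8.]
scene 0 24 [10. -7.] [17.  7.]
scene 24 19 [ 26. -11.] [34. 11.]
scene 32 13 [ 14. -12.] [45. 15.]
scene 40 44 [ -8. -15.] [51. 16.]
scene 48 40 [  6. -16.] [57. 17.]
scene 56 47 [ 12. -15.] [63. 16.]
scene 64 98 [ -8. -17.] [64. 19.]
scene 72 75 [ -6. -18.] [52. 18.]
side -16 14 [-14. -13.] [12.  4.]
side -8 20 [-15. -13.] [10.  4.]
side 0 21 [-15. -12.] [11.  4.]
side 8 17 [-15. -12.] [7. 1.]
side 16 27 [-20. -15.] [22. -5.]
side 24 66 [-32. -15.] [35.  9.]
side 32 56 [-44. -15.] [41.  8.]
side 40 76 [-50. -19.] [41. 10.]
side 48 72 [-55. -19.] [49.  6.]
side 56 96 [-61. -21.] [55.  3.]
side 64 106 [-62. -21.] [55.  5.]
side 72 82 [-50. -23.] [39. -1.]
```

Call:
step_arm(series=[{"slide":[0,0,20],"angular":[0,0,0.2],"fingers":-1},{"slide":[0,0,20],"angular":[0,0,0],"fingers":-1},{"slide":[0,0,15],"angular":[0,0,0],"fingers":-1},{"slide":[0,0,5],"angular":[0,0,0],"fingers":-1},{"slide":[-6,0,0],"angular":[0,0,0],"fingers":-1},{"slide":[-6,0,0],"angular":[0,0,0],"fingers":-1},{"slide":[-5,0,0],"angular":[0,0,0],"fingers":-1},{"slide":[-5,0,0],"angular":[0,0,0],"fingers":-1},{"slide":[-5,0,0],"angular":[0,0,0],"fingers":-1},{"slide":[-5,0,0],"angular":[0,0,0],"fingers":-1},{"slide":[-5,0,0],"angular":[0,0,0],"fingers":-1},{"slide":[0,0,0],"angular":[0,0,0],"fingers":-1}])

```text
clock: 8.12
eef_pos: [0.532, 0.1322, 0.0384]
eef_rot: [[-0.182, 0.983, 0.0], [0.983, 0.182, -0.0], [-0.0, 0.0, -1.0]]
force: [0.0, -0.7, -0.2]
width: 0.003
grip_force: 0.0
```

```bash
python3 -c "
from st import *
st();block('scene');block('side','side4.png');block('wrist')
a=snap('scene')['frame'][110:240,180:340,::-1]
cv2.imwrite('pics/s4.png',cv2.resize(a,(800,600)))"
```

```text
t 8.1167 tcp [532.  132.2  38.4] gap [ -0.7 178.1] toolx ang 100.47 z [ 0. -0. -1.] F [ 0.  -0.7 -0.2] w 0.0
scene block gap [  3.7 110.8] wh [ 57.6 113.9] askew 0.3 z 0.0325 px [279. 211.]
side block gap [ -6.1 100.9] wh [ 53.2 112.1] askew -0.4 z 0.0314 px [245. 193.]
wrist block gap [ -1.6 141.7] wh [ 5.4 19.5] askew -0.9 z 0.0332 px [254. 349.]
```

View pics/s4.png

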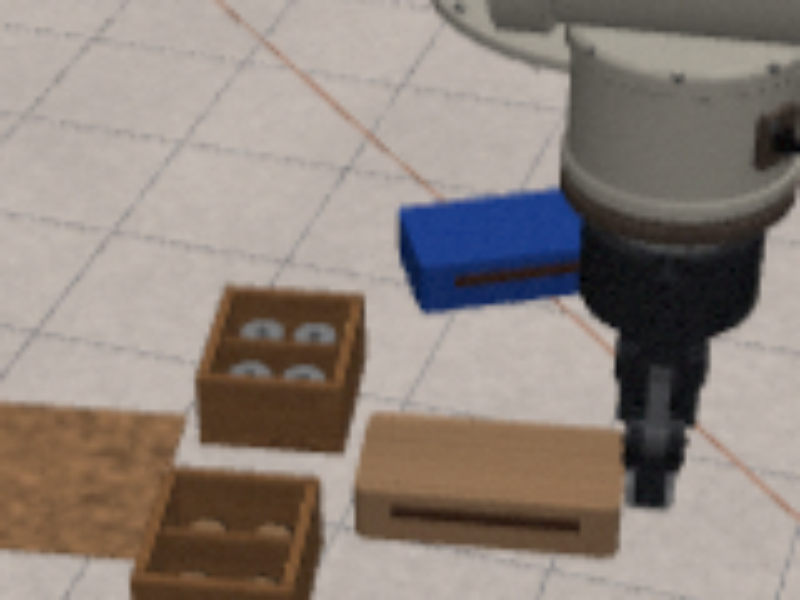

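The scene view shows the block square to the gap and 20 mm short of it, with the fingertips on its rear end. I push on, watching the force.

Call:
step_arm(series=[{"slide":[-4,0,0],"angular":[0,0,-0.4],"fingers":-1},{"slide":[-5,0,0],"angular":[0,0,0],"fingers":-1},{"slide":[-5,0,0],"angular":[0,0,0],"fingers":-1},{"slide":[-5,0,0],"angular":[0,0,0],"fingers":-1},{"slide":[-5,0,0],"angular":[0,0,0],"fingers":-1},{"slide":[-5,0,0],"angular":[0,0,0],"fingers":-1},{"slide":[-5,0,0],"angular":[0,0,0],"fingers":-1}])

```text
clock: 8.9
eef_pos: [0.5382, 0.0991, 0.0383]
eef_rot: [[-0.189, 0.982, -0.0], [0.982, 0.189, -0.0], [0.0, -0.0, -1.0]]
force: [-0.1, 0.8, -0.4]
width: -0.003
grip_force: 0.6
```

```bash
python3 -c "
from st import *
st();block('scene');block('side')"
```

```text
t 8.9 tcp [538.2  99.1  38.3] gap [ -0.8 144.5] toolx ang 100.89 z [-0. -0. -1.] F [-0.1  0.8 -0.4] w -0.0
scene block gap [ 4.  76.7] wh [ 59.  116.1] askew -2.0 z 0.0325 px [265. 210.]
side block gap [-3.9 65.8] wh [ 59.  115.6] askew 9.0 z 0.0316 px [253. 197.]
```

Call:
step_arm(series=[{"slide":[-5,0,0],"angular":[0,0,0],"fingers":-1},{"slide":[-5,0,0],"angular":[0,0,0],"fingers":-1},{"slide":[-5,0,0],"angular":[0,0,0],"fingers":-1},{"slide":[-5,0,0],"angular":[0,0,0],"fingers":-1},{"slide":[-5,0,0],"angular":[0,0,0],"fingers":-1},{"slide":[-5,0,0],"angular":[0,0,0],"fingers":-1},{"slide":[-5,0,0],"angular":[0,0,0],"fingers":-1},{"slide":[-5,0,0],"angular":[0,0,0],"fingers":-1},{"slide":[-5,0,0],"angular":[0,0,0],"fingers":-1},{"slide":[-5,0,0],"angular":[0,0,0],"fingers":-1}])

```text
clock: 9.83
eef_pos: [0.5476, 0.0502, 0.0383]
eef_rot: [[-0.189, 0.982, -0.0], [0.982, 0.189, 0.0], [0.0, -0.0, -1.0]]
force: [-0.9, 3.3, 2.6]
width: 0.002
grip_force: 1.6
```

```bash
python3 -c "
from st import *
st();block('scene')
a=snap('scene')['frame'][110:260,160:360,::-1]
cv2.imwrite('pics/s5.png',cv2.resize(a,(800,600)))"
```

```text
t 9.8333 tcp [547.6  50.2  38.3] gap [-0.8 94.6] toolx ang 100.9 z [-0.  0. -1.] F [-0.9  3.3  2.6] w 0.0
scene block gap [ 0.4 27.7] wh [ 61.2 115.5] askew -3.6 z 0.0326 px [243. 207.]
```

View pics/s5.png

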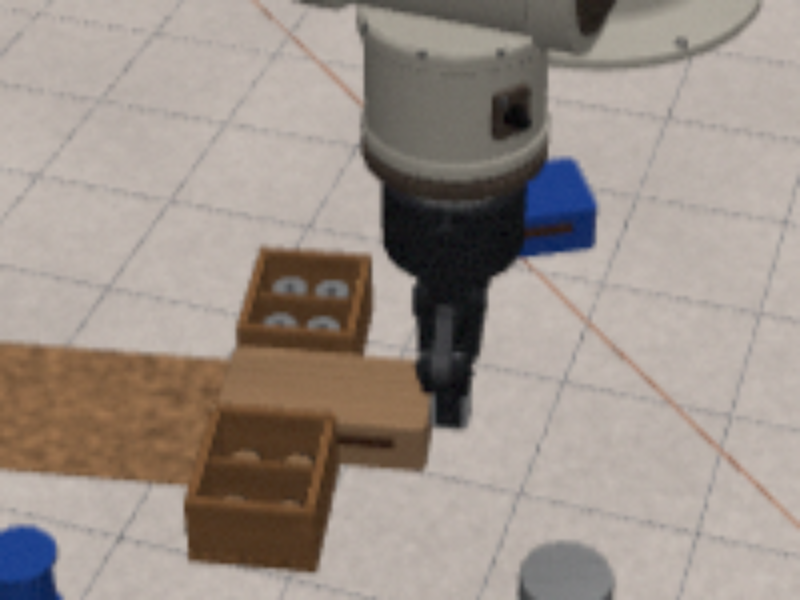

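The block is inside the gap with its front about at the gap's exit, and the force is only 3 N. I continue.

Call:
step_arm(series=[{"slide":[-5,0,0],"angular":[0,0,0],"fingers":-1},{"slide":[-5,0,0],"angular":[0,0,0],"fingers":-1},{"slide":[-5,0,0],"angular":[0,0,0],"fingers":-1},{"slide":[-5,0,0],"angular":[0,0,0],"fingers":-1},{"slide":[-5,0,0],"angular":[0,0,0],"fingers":-1},{"slide":[-5,0,0],"angular":[0,0,0],"fingers":-1},{"slide":[-5,0,0],"angular":[0,0,0],"fingers":-1},{"slide":[-5,0,0],"angular":[0,0,0],"fingers":-1},{"slide":[-5,0,0],"angular":[0,0,0],"fingers":-1},{"slide":[-5,0,0],"angular":[0,0,0],"fingers":-1},{"slide":[-5,0,0],"angular":[0,0,0],"fingers":-1},{"slide":[-5,0,0],"angular":[0,0,0],"fingers":-1}])

```text
clock: 10.93
eef_pos: [0.559, -0.0088, 0.0382]
eef_rot: [[-0.189, 0.982, -0.0], [0.982, 0.189, -0.0], [-0.0, -0.0, -1.0]]
force: [-0.4, 1.1, -1.5]
width: -0.001
grip_force: 0.7
```

```bash
python3 -c "
from st import *
st();block('scene');block('side')"
```

```text
t 10.9333 tcp [559.   -8.8  38.2] gap [-0.8 34.6] toolx ang 100.9 z [-0. -0. -1.] F [-0.4  1.1 -1.5] w -0.0
scene block gap [  0.6 -34.6] wh [ 58.  114.5] askew 8.2 z 0.0327 px [215. 205.]
side block gap [ -0.  -39.2] wh [ 63.6 121.2] askew -2.3 z 0.0315 px [283. 213.]
```

Force stays low. Next the tool goes from +34.6 to about -25, then the last stretch to -58.

Call:
step_arm(series=[{"slide":[-5,0,0],"angular":[0,0,0],"fingers":-1},{"slide":[-5,0,0],"angular":[0,0,0],"fingers":-1},{"slide":[-5,0,0],"angular":[0,0,0],"fingers":-1},{"slide":[-5,0,0],"angular":[0,0,0],"fingers":-1},{"slide":[-5,0,0],"angular":[0,0,0],"fingers":-1},{"slide":[-5,0,0],"angular":[0,0,0],"fingers":-1},{"slide":[-5,0,0],"angular":[0,0,0],"fingers":-1},{"slide":[-5,0,0],"angular":[0,0,0],"fingers":-1},{"slide":[-5,0,0],"angular":[0,0,0],"fingers":-1},{"slide":[-5,0,0],"angular":[0,0,0],"fingers":-1},{"slide":[-5,0,0],"angular":[0,0,0],"fingers":-1},{"slide":[-5,0,0],"angular":[0,0,0],"fingers":-1}])

```text
clock: 12.03
eef_pos: [0.5703, -0.0677, 0.0383]
eef_rot: [[-0.189, 0.982, -0.0], [0.982, 0.189, 0.0], [0.0, -0.0, -1.0]]
force: [-0.7, 3.2, 2.0]
width: 0.002
grip_force: 1.4
```

```bash
python3 -c "
from st import *
st();block('scene');block('side')"
```

```text
t 12.0333 tcp [570.3 -67.7  38.3] gap [ -0.8 -25.4] toolx ang 100.9 z [-0.  0. -1.] F [-0.7  3.2  2. ] w 0.0
scene block gap [  5.7 -91.8] wh [ 54.5 114.6] askew -2.4 z 0.0325 px [190. 205.]
side block gap [  -5.6 -101.6] wh [ 54.9 113.8] askew 0.7 z 0.0315 px [298. 222.]
```

Call:
step_arm(series=[{"slide":[-5,0,0],"angular":[0,0,0],"fingers":-1},{"slide":[-5,0,0],"angular":[0,0,0],"fingers":-1},{"slide":[-5,0,0],"angular":[0,0,0],"fingers":-1},{"slide":[-5,0,0],"angular":[0,0,0],"fingers":-1},{"slide":[-5,0,0],"angular":[0,0,0],"fingers":-1},{"slide":[-4,0,0],"angular":[0,0,0],"fingers":-1},{"slide":[-3,0,0],"angular":[0,0,0],"fingers":-1},{"slide":[-2,0,0],"angular":[0,0,0],"fingers":-1},{"slide":[0,0,0],"angular":[0,0,0],"fingers":-1},{"slide":[5,0,0],"angular":[0,0,0],"fingers":-1},{"slide":[10,0,0],"angular":[0,0,0],"fingers":-1},{"slide":[0,0,0],"angular":[0,0,0],"fingers":-1}])

```text
clock: 13.13
eef_pos: [0.5734, -0.0841, 0.0382]
eef_rot: [[-0.19, 0.982, -0.0], [0.982, 0.19, 0.001], [0.001, -0.0, -1.0]]
force: [0.2, 0.7, 1.0]
width: -0.001
grip_force: 0.0
```

Call:
step_arm(series=[{"slide":[0,0,-20],"angular":[0,0,0],"fingers":-1},{"slide":[0,0,-30],"angular":[0,0,0],"fingers":-1},{"slide":[0,0,-30],"angular":[0,0,0],"fingers":-1},{"slide":[0,0,-30],"angular":[0,0,0],"fingers":-1},{"slide":[0,0,-30],"angular":[0,0,0],"fingers":-1},{"slide":[0,0,-30],"angular":[0,0,0],"fingers":-1},{"slide":[0,0,-30],"angular":[0,0,0],"fingers":-1},{"slide":[0,0,0],"angular":[0,0,0],"fingers":-1},{"slide":[0,0,0],"angular":[0,0,0],"fingers":-1}])

```text
clock: 13.88
eef_pos: [0.5743, -0.0855, 0.2399]
eef_rot: [[-0.19, 0.982, 0.003], [0.982, 0.19, -0.001], [-0.001, 0.003, -1.0]]
force: [-1.0, -0.4, -1.2]
width: 0.001
grip_force: 0.0
```

```bash
python3 -c "
from st import *
from m import objs
st();block('scene');block('side');s=snap('side');objs(s,'side');s=snap('scene');objs(s,'scene')
cv2.imwrite('pics/s6.png',cv2.resize(s['frame'][...,::-1],(800,600)))
print('mat gap',E0@(np.array([591.7,-170.4])-G))" | grep -Ev 'side tall'
```

```text
t 13.8833 tcp [574.3 -85.5 239.9] gap [ -0.3 -43.6] toolx ang 100.94 z [ 0.003 -0.001 -1.   ] F [-1.  -0.4 -1.2] w 0.0
scene block gap [   4.5 -125.7] wh [ 54.9 113.8] askew -0.1 z 0.0325 px [177. 203.]
side block gap [  -6.6 -136.8] wh [ 56.7 110.7] askew 1.4 z 0.0316 px [308. 228.]
side block/box top 121 px [290. 201.] xy 624.2 -53.0 wh 54.1 103.6 ang 58.5 z [0.0275 0.0322 0.0366]
side block/box top 67 px [254. 209.] xy 512.7 -47.6 wh 32.8 49.9 ang 12.0 z [0.0278 0.0324 0.0368]
side block/box top 769 px [307. 227.] xy 588.7 -172.2 wh 63.0 122.0 ang 10.3 z [0.0291 0.0315 0.0331]
side block/box top 136 px [249. 222.] xy 480.9 -82.3 wh 51.3 100.9 ang 60.1 z [0.0274 0.0317 0.0367]
side caddy top 188 px [290. 193.] xy 637.4 -31.2 wh 82.1 72.3 ang 10.0 z [0.0409 0.0436 0.0457]
side caddy top 225 px [249. 212.] xy 494.6 -59.6 wh 81.5 73.0 ang 11.1 z [0.041  0.044  0.0463]
side mat 787 px [310. 244.] xy 592.4 -170.8 wh 113.4 173.6 ang 10.4 z [-0.0007  0.0009  0.0044]
scene block/box top 75 px [237. 178.] xy 465.3 -68.2 wh 24.5 62.0 ang 36.2 z [0.0279 0.0322 0.0364]
scene block/box top 76 p
[... 759 characters left out ...]
0.0448 0.0473]
scene mat 1037 px [178. 218.] xy 596.0 -170.0 wh 110.9 170.8 ang 10.3 z [-0.0005  0.0019  0.0044]
scene mat 722 px [140. 377.] xy 665.3 -337.4 wh 75.1 230.3 ang 4.4 z [-0.7545 -0.7489 -0.7434]
scene tall 891 px [284. 161.] xy 349.4 22.0 wh 66.8 122.1 ang 30.8 z [0.0151 0.0319 0.0347]
scene tall 387 px [165. 253.] xy 749.2 -118.8 wh 40.3 36.7 ang 25.7 z [0.016  0.0493 0.0525]
scene tall 768 px [301. 262.] xy 692.4 152.4 wh 48.7 49.2 ang 57.6 z [0.017  0.0536 0.0642]
scene tall 1552 px [230. 284.] xy 777.7 36.5 wh 84.0 70.5 ang 6.7 z [0.0154 0.0346 0.0468]
scene tall 1770 px [346. 310.] xy 767.4 256.5 wh 83.6 71.0 ang 22.3 z [0.0151 0.0344 0.0467]
mat gap [   0.77582 -130.30274]
```

View pics/s6.png

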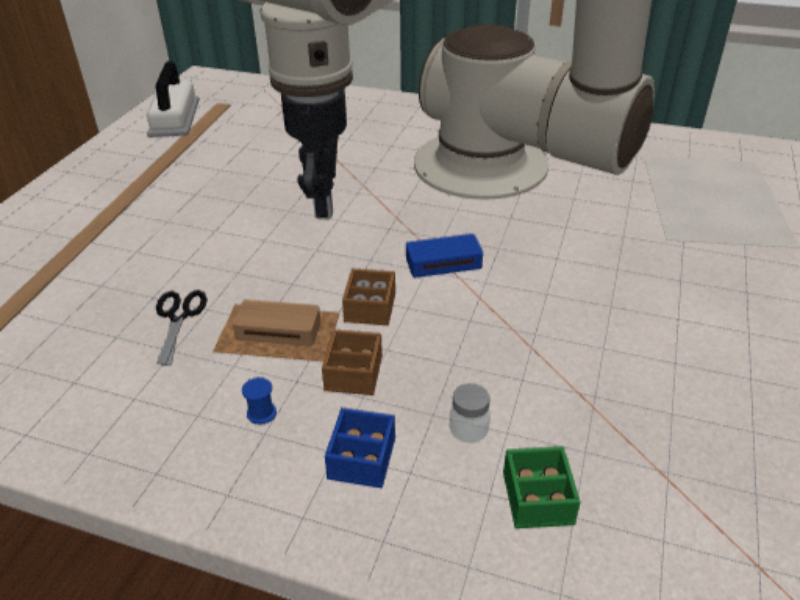

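The block at (278,322) lies centred on the mat, within about 3 mm of the mat's centre, flat and parallel to it. The jar, spool and shears have not moved, and the hand is clear. I hand the job in.

```bash
python3 -c "
from h import *
print(r.close_job())"
```

```text
the job is handed in; nothing more can be done
None
```

I pushed the wooden pressing block through the gap and onto the cork mat, where it measured centred within about 3 mm, flat and square; the jar, spool and shears stayed put, the hand is clear, and the job is handed in (no verdict was returned).

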